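# Take the bent rail out from under the rack straps

### The arm

A 7-joint arm with a two-finger parallel gripper is mounted at the origin on the work surface. World frame = base frame: x ahead of the robot, y to its left, z up, the work surface at z = 0. Lengths are in m, angles in rad, forces in N, time in s.
With the tool pointing down it reaches from about 0.425 to 1.025 m from the base axis. Payload 3.6 kg.
Tool frame: the origin (TCP) lies on the mounting face of the last link; the fingertips stand 173 mm ahead of it and the grasp point (between the pads) lies 155 mm ahead of it; z points along the fingers, y is the line along which they close (so a half turn about z gives the same grasp; the last joint's range is limited). The gripper opens to 85 mm and grips with 20 to 120 N. Pads are 22 mm wide; open, the fingers measure 114 mm over their backs; the gripper's body (76 mm by 85 mm) begins 54 mm behind the grasp point. The pads swing forward as they close: fully open they stand 13 mm farther back than shut.
Start: joints at [1.058, 0.591, 0.048, 1.609, -0.033, 0.943, -0.034], TCP at [0.295, -0.662, 0.405] pointing down, gripper open.
Joint ranges: [-2.69, 2.69], [-0.47, 2.24], [-1.27, 1.36], [0.19, 2.51], [-1.53, 4.68], [0.08, 2.07], [-3.09, 3.09]. Speed limits (rad/s): [2.57, 2.57, 3.14, 3.14, 3.14, 3.14, 3.14].

### API

Orientations are given as a unit quaternion [w, x, y, z].
In Python, from cell import manip, cams gives the robot as it stands. The module is installed in compiled form; this text tells all that it offers.
- The arm moves only by the shell command python3 -m crank 'ROWS' [FORCE]. ROWS is text: rows parted by semicolons, each of 7 numbers parted by spaces: the turn, a rotation vector about the tool's x, y, z each as a share of 60 degrees, from -1 to 1, then the shift along the tool's x, y, z each as a share of 0.12 m, from -1 to 1, then the opening, from 0 (shut) to 1 (fully open). In form: wx wy wz tx ty tz jaw; .... A call has 1 to 20 rows; each row is the pose to reach, as a shift and turn from the pose commanded when the call began, along the tool's axes at that moment; what a row does not reach only later rows make up. A row lasts 1/12 s, in which the tool goes at most 41.7 mm and 7.16 degrees, less where a joint would pass 70% of its speed; a pose out of reach is approached as far as the arm can. A call with a number of a shift or a turn outside -1 to 1 is refused whole. A call with a gripper value outside its range is refused whole. The fingers move at their own pace and stop on an object; FORCE is the grip in N (left out, the last holds). Time passes only in rows, so rows that repeat a pose let the fingers close. It gives the time, the measured TCP pose, the force, the opening and the grip force at its end, in the units of the state.
- manip.read_state(): the state, without advancing time (a new reading comes with each control period).
- cams.read_camera(name): name is "scene" or "top" or "wrist"; returns (picture, depth): 420x560x3 uint8, red, green, blue; 420x560 float32, m along the optical axis (not along the pixel's ray), 0 where there is no reading.
- cams.camera_params(name): a dict with "camera_matrix" (3x3 intrinsics, pixels), "origin" and "orientation" of the camera in the world. Camera axes: x right, y up, looking along -z (the intrinsics and any distortion apply to the point x, -y, -z); pixel columns grow to the right and rows downward; lengths in m; the calibration is good to about 2 mm. A picture is of the moment at which its call begins: read the wrist's pose just before it. camera_params takes no time and is no camera call; for the wrist camera it gives the pose at the moment of the call.
- manip.job_done(): hands the job in; it is judged then, once.
The state is a dict: "t": time; "qpos": joint angles; "joint_vel": joint speeds; "joint_torque": joint torques, N m; "position": TCP position; "orientation": TCP orientation; "ft_force": force on the tool from outside, world axes, zero at the start; "moment": the same for the moment, N m; "gripper_width": finger opening in m; "gripper_force": force on a finger pad.
Only numpy, scipy, OpenCV 4.12 (cv2) and the standard library are available. Lean on these libraries where they do the work, as an engineer would, in place of code of your own. Each camera call takes 0.05 s, during which the arm holds its last target. There are 200 camera calls.

### The job

One of the three chrome rail pieces lying in the white rack is bent at one end: pick out that one, tilting it so that one end comes up past the straps while the other is still below them. Finish while still holding it in the gripper, level, and a hand's breadth clear above the rack; leave the two straight pieces in their places and disturb nothing else.

Things in the scene. Friction and masses are not known exactly. Their poses are not given: they have to be found in the camera images.
- rack: Wooden cupboard door (360 x 560 x 16 mm) fixed flat on the table, inside face up, with a white rack fixed on it. Origin: centre of the door's underside, at table height; z up, x across the rails, y along them. Rails lie in three lanes, at x = -56, 0 and +56 mm; which lies where varies.
- opening (a point): middle of the opening between the two cross straps, level with their tops (106 mm above the table), on the rack's middle. The straps run along the rack's x at y = +-70 to +-86 mm, underside 98 mm above the table; the opening is 140 mm along y, shorter than the rails, and 208 mm along x between 8 mm posts that carry the straps.
- floor (a point): middle of the rack's black-lined floor, 21 mm above the table. Inside: 212 mm in x by 400 mm in y. Tops above the table: end walls (y = +-200 mm) 85 mm, side walls (x = +-106 mm) 46 mm. Under each strap stands a cradle rib, 16 mm wide in y, top 51 mm, with nubs 5 mm higher beside each rail (3 to 4 mm gap).
- rail_bent: The bent piece: 20 mm square chrome tube, loose, about 0.18 kg, resting on the two cradles. Origin on the axis of its straight part, near the centre of mass, 61 mm above the table at the start; y along it (parallel to the rack's y), z up. Straight from y = -120 to +95 mm, the last 36 mm beyond are bent 55 degrees to +x (outer corner 36 mm off the axis).
- plain_end (a point): centre of the straight end face of the bent piece (y = -120 mm)
- bent_end (a point): centre of the bent end face of the bent piece (x = +30, y = +116 mm)
- rail_1: straight chrome tube, 20 mm square, 240 mm long, loose in another lane, to be left; origin at its centre, y along it
- rail_2: a second straight chrome tube, the same as the first, to be left
- drain_key: steel T-shaped drain key, 155 mm long, 10 mm thick, lying on the door beside the rack on the robot's side; origin under its middle; leave alone
- tin: small round aluminium tin, 48 mm across, 35 mm high, on the door beyond the rack; origin under its centre; leave alone
- cleaner: white bottle, 64 mm across, 170 mm high, on the table to the robot's right; origin under its centre; leave alone
- float_arm: green plastic float on a flat arm, 250 mm long, 40 mm high, lying on the low shelf (top 50 mm) to the left; leave alone
- plunger: black plunger handle with rubber foot, 88 mm across, 200 mm high, standing on the low shelf to the left; leave alone
Mind the look-alikes: they are no part of the job. Of the things like the rail_bent, leave any that is green; of the rest the larger one is meant.

How it is judged:
By the outcome, as a careful person would: the job done as asked, in the order asked, and still so for the second after the job is handed in, while the arm keeps its last pose, push and grip.
It also fails if it takes over 40 s, if anything falls off the work surface, if the arm or the gripper's body presses on something with over 40 N, if the wrist force passes 120 N, or if a joint passes its speed limit or range.

## Working session

There is one attempt and no reset: what is moved stays moved. The work goes in short steps, Python scripts to look and compute and a shell command to move; the robot and the scene stay as the last step left them, time stands still between calls to the robot, and variables do not carry over. Pictures are saved under pics/ and viewed, at most 14 in all, crops included, and the job is handed in when it is done.

```bash
mkdir -p pics
cat > h.py <<'E'
import numpy as np, cv2
from cell import manip, cams
from scipy.spatial.transform import Rotation as R
def q2R(q): return R.from_quat([q[1],q[2],q[3],q[0]])
def shot(n,f):
    p=cams.camera_params(n); im,d=cams.read_camera(n)
    cv2.imwrite(f'pics/{f}.png',im[:,:,::-1]); np.savez(f'pics/{f}.npz',im=im,d=d,K=p['camera_matrix'],o=p['origin'],q=p['orientation'])
    return im,d,p
def load(f): return np.load(f'pics/{f}.npz')
def px(z,u,v,zw=None):
    K=z['K']; r=np.array([(u-K[0,2])/K[0,0],-(v-K[1,2])/K[1,1],-1.]); Rm=q2R(z['q']).as_matrix()
    w=Rm@r
    if zw is None:
        s=z['d'][int(round(v)),int(round(u))]
    else: s=(zw-z['o'][2])/w[2]
    return z['o']+s*w
E
python3 - <<'E'
from h import *
for n in('top','scene'):
    p=shot(n,n+'0')[2]; print(n,p)
print(manip.read_state())
E
```

```text
top {'camera_matrix': array([[415.12990206,   0.        , 278.45445689],
       [  0.        , 415.12990206, 214.14510917],
       [  0.        ,   0.        ,   1.        ]]), 'origin': array([0.32089268, 0.02058153, 1.29050154]), 'orientation': array([ 0.71347328,  0.049293  , -0.05461383, -0.69680945])}
scene {'camera_matrix': array([[406.14469909,   0.        , 285.05829012],
       [  0.        , 406.14469909, 216.02408202],
       [  0.        ,   0.        ,   1.        ]]), 'origin': array([ 1.10526495, -0.4991442 ,  0.99546776]), 'orientation': array([0.84198079, 0.32098932, 0.14880389, 0.40729792])}
{'t': 0.1, 'qpos': array([ 1.05850173,  0.59201676,  0.04831111,  1.60970415, -0.03325792,
        0.94272055, -0.03370084]), 'joint_vel': array([-0.00089359, -0.00271162,  0.00129913, -0.00144699,  0.00202149,
       -0.00081962,  0.00113148]), 'joint_torque': array([ 5.27124881e-03, -5.49998653e+01,  1.55327115e+00, -1.98825145e+01,
        9.69522429e-03,  3.82508675e-03, -5.44483328e-06]), 'position': array([ 0.29468363, -0.66196931,  0.40365895]), 'orientation': array([-9.81642159e-04,  9.78145647e-01,  2.07918367e-01, -2.86186300e-04]), 'ft_force': array([-0.0337654 , -0.5045384 ,  0.24621769]), 'moment': array([-0.04228594,  0.03510611, -0.01226158]), 'gripper_force': 0.0, 'gripper_width': 0.0850409830934057}
```

View pics/top0.png

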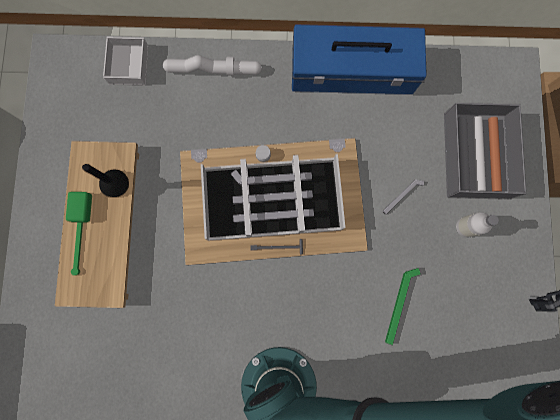

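View pics/scene0.png

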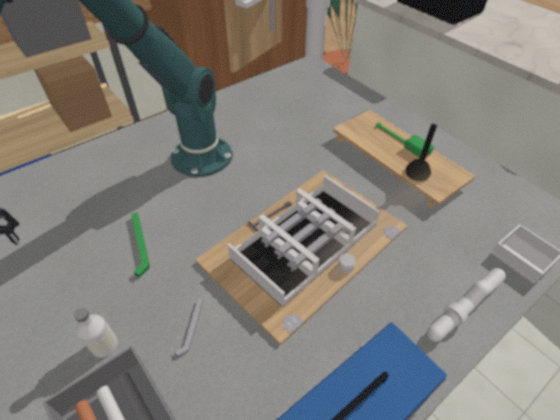

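Top view: the rack is around (273,198). The bent rail is in the far lane (row ~178), with its bent end at the left (238,175) and turned away from the robot. I'll enlarge it.

Run:
```python
from h import *
z=load('top0'); im=z['im'][130:270,175:375,::-1]
cv2.imwrite('pics/c1.png',cv2.resize(im,None,fx=4,fy=4,interpolation=cv2.INTER_CUBIC))
```

```text
(no output)
```

View pics/c1.png

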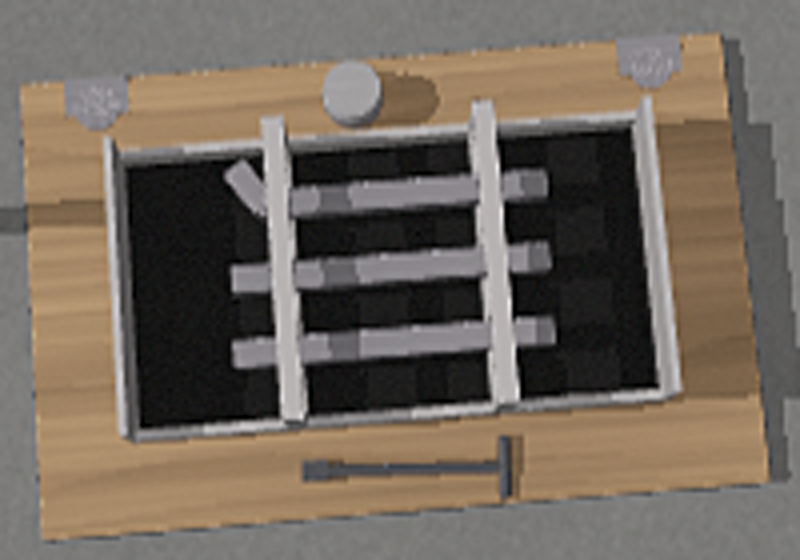

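Run:
```python
from h import *
z=load('top0')
P=lambda x,y,h: px(z,175+(x-1.5)/4,130+(y-1.5)/4,h)
# strap end centres, z .106
L1,L2,R1,R2=[P(*a,.106)for a in((273,119),(294,419),(483,101),(508,404))]
print(L1,L2,R1,R2)
print('centre',(L1+L2+R1+R2)/4, 'yaw y-axis',np.degrees(np.arctan2(*((L1+L2-R1-R2)[[1,0]]))),'x-axis',np.degrees(np.arctan2(*((L1-L2+R1-R2)[[1,0]]))),np.linalg.norm(L1+L2-R1-R2)/2)
# door corners z .016
D=[P(*a,.016)for a in((20,86),(720,34),(770,482),(42,540))]
print('door c',sum(D)/4,np.degrees(np.arctan2(*((D[0]+D[3]-D[1]-D[2])[[1,0]]))))
# bent rail top: centre at plain end, centre near left strap
a=P(535,184,.071)
b=P(295,202,.071)
print('rail',a,b,np.degrees(np.arctan2(*((b-a)[[1,0]]))))
for (x,y) in ((400,193),(440,191),(350,100)): print(px(z,175+x/4,130+y/4))
```

```text
[0.656645   0.12196816 0.106     ] [0.43584945 0.09910573 0.106     ] [ 0.67427151 -0.03214619  0.106     ] [ 0.45030277 -0.05389143  0.106     ]
centre [0.55426718 0.03375907 0.106     ] yaw y-axis 95.96329768596686 x-axis 5.727330963620066 0.1543912170138113
door c [0.55442525 0.03451273 0.016     ] 95.88191897336404
rail [ 0.62115668 -0.07397636  0.071     ] [0.60275372 0.10617811 0.071     ] 95.83258776538621
[0.61021343 0.02635223 0.07233763]
[ 0.61206374 -0.00362304  0.07419262]
[0.68841828 0.06683665 0.04849663]
```

```bash
cat >> h.py <<'E'
C=np.array([.5543,.034,0]); YAW=np.radians(5.9); RK=R.from_euler('z',YAW)
def goal(xr,yr,zg,th=0):
    """tool pose with grasp point at rack coords (xr,yr,zg), tilted th deg (plain end, rack -y, up)"""
    rt=RK*R.from_euler('x',-th,degrees=True)*R.from_matrix(np.array([[0,1,0],[1,0,0],[0,0,-1]]))
    p=C+RK.apply([xr,yr,0])+[0,0,zg]-rt.apply([0,0,.155]); return p,rt
def rel(p,rt,s=None):
    s=s or manip.read_state(); r0=q2R(s['orientation'])
    return np.round(np.r_[(r0.inv()*rt).as_rotvec()/np.radians(60), r0.inv().apply(p-s['position'])/.12],3)
def rack(s=None):
    s=s or manip.read_state(); r0=q2R(s['orientation']); g=s['position']+r0.apply([0,0,.155])
    return np.round(RK.inv().apply(g-C)*1000,1)
E
M='0 0 0 .93 -.78 0 1;0 0 0 .93 -.78 0 1;0 0 0 .93 -.78 0 1;0 0 0 .93 -.78 0 1;0 0 0 .93 -.78 0 1'
for i in 1 ; do python3 -m crank '0 0 0 .93 -.78 0 1;0 0 0 .93 -.78 0 1;0 0 0 .93 -.78 0 1;0 0 0 .93 -.78 0 1;0 0 0 .93 -.78 0 1'; python3 -m crank '0 0 0 .93 -.78 0 1;0 0 0 .93 -.78 0 1;0 0 0 .93 -.78 0 1;0 0 0 .93 -.78 0 1;0 0 0 .93 -.78 0 1';python3 -m crank '0 0 0 .93 -.78 0 1;0 0 0 .93 -.78 0 1;0 0 0 .93 -.78 0 1;0 0 0 .93 -.78 0 1;0 0 0 .93 -.78 0 1';python3 -m crank '0 0 0 .93 -.78 0 1;0 0 0 .93 -.78 0 1;0 0 0 .93 -.78 0 1;0 0 0 .93 -.78 0 1;0 0 0 .93 -.78 0 1'; done
python3 -c "
from h import *
print(rel(*goal(.056,-.045,.205)),rack())"
```

```text
t: 0.52
position: [0.363, -0.5253, 0.404]
orientation: [-0.003, 0.977, 0.212, 0.001]
ft_force: [0.6, 0.6, 0.3]
gripper_width: 0.0854
gripper_force: 0.0
t: 0.93
position: [0.4258, -0.3951, 0.4043]
orientation: [-0.002, 0.977, 0.212, 0.001]
ft_force: [-0.1, -0.4, 0.4]
gripper_width: 0.0854
gripper_force: 0.0
t: 1.35
position: [0.4892, -0.265, 0.4046]
orientation: [-0.001, 0.977, 0.212, 0.001]
ft_force: [0.0, 0.6, -0.2]
gripper_width: 0.0853
gripper_force: 0.0
t: 1.77
position: [0.553, -0.1344, 0.4047]
orientation: [-0.001, 0.977, 0.212, 0.001]
ft_force: [-0.1, -0.6, -0.4]
gripper_width: 0.0853
gripper_force: 0.0
[ 1.000e-03 -3.000e-03 -1.191e+00  9.130e-01 -7.690e-01  3.760e-01] [ -18.2 -167.   249.7]
```

```bash
python3 -m crank '0 0 -.3 .91 -.77 0 .45;0 0 -.5 .91 -.77 0 .45;0 0 -.8 .91 -.77 0 .45;0 0 -1 .91 -.77 0 .45;0 0 -1 .91 -.77 0 .45;0 0 -1 .91 -.77 0 .45;0 0 -1 .91 -.77 0 .45;0 0 -1 .91 -.77 0 .45;0 0 -1 .91 -.77 0 .45;0 0 -1 .91 -.77 0 .45'
python3 -m crank '0 0 -.19 0 0 0 .45;0 0 -.19 0 0 0 .45;0 0 -.19 0 0 0 .45'
python3 -c "
from h import *
print(rel(*goal(.056,-.045,.205)),rack())
print(shot('wrist','w1')[2])"
```

```text
t: 2.6
position: [0.6127, -0.0134, 0.4041]
orientation: [0.0, 0.744, 0.668, -0.001]
ft_force: [-0.7, -0.2, 0.4]
gripper_width: 0.0385
gripper_force: 0.0
t: 2.85
position: [0.6127, -0.0123, 0.4043]
orientation: [0.0, 0.674, 0.739, -0.001]
ft_force: [-0.0, -0.1, -0.2]
gripper_width: 0.0386
gripper_force: 0.0
[-0.001  0.001 -0.011  0.059  0.022  0.369] [ 53.2 -52.2 249.3]
{'camera_matrix': array([[324.7745188 ,   0.        , 282.79019254],
       [  0.        , 324.7745188 , 211.17340639],
       [  0.        ,   0.        ,   1.        ]]), 'origin': array([0.60469123, 0.07160071, 0.37459996]), 'orientation': array([ 0.98512634, -0.16566686, -0.0076861 ,  0.04496125])}
```

View pics/w1.png

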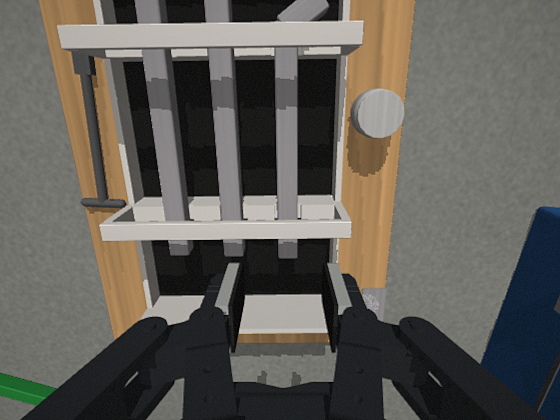

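Run:
```python
from h import *
z=load('w1'); g=lambda u,v,h: np.round(RK.inv().apply(px(z,u,v,h)-C)*1000,1)
print('rail',g(287.5,190,.071),g(287.5,120,.071),g(287,70,.071),'end',g(288,248,.071))
print('depth',[g(*a,px(z,*a)[2]) for a in ((288,150),(288,180),(226,150),(166,150))])
print('strap near',g(103,230,.106),g(351,230,.106),g(230,222,.106),g(230,238,.106))
print('strap far',g(60,35,.106),g(362,35,.106),g(210,24,.106),g(210,46,.106),[px(z,u,v)[2] for u,v in((230,230),(210,35))])
im=z['im']
for v in (80,120,150,180): 
    row=im[v,265:312].astype(int).sum(1); print(v,row[::2])
```

```text
rail [ 57.6 -51.2  71. ] [58.1 14.1 71. ] [58.  55.5 71. ] end [  57.7 -113.    71. ]
depth [array([ 58.4, -12.7,  71.8]), array([ 58.2, -40.8,  73.2]), array([  1.2, -11.8,  73.3]), array([-54.5, -11.3,  72.2])]
strap near [-107.8  -76.6  106. ] [113.7 -79.3 106. ] [  6.1 -70.3 106. ] [  5.1 -85.8 106. ]
strap far [-109.5   78.5  106. ] [112.9  75.9 106. ] [  1.6  84.4 106. ] [  0.3  70.  106. ] [np.float64(0.10687717100665634), np.float64(0.10794061633187041)]
80 [ 61  54  53  53  41 230 295 281 283 285 286 280 281 267 272 290 169  36
  52  65  41  46  34  40]
120 [ 78  79  86  68  83  91 421 421 404 401 417 416 409 413 406 420 230  59
  75  80  78  71  78  76]
150 [ 45  34  62  28  52  12 383 437 410 414 419 418 417 419 417 421 230  53
  67  61  53  63  62  56]
180 [ 86  66  73  79  88  49 342 434 418 414 419 414 419 419 415 423 231  62
  72  83  65  83  78  85]
```

```bash
python3 -m crank '0 0 -.01 .055 .033 .1 .45;0 0 -.01 .055 .033 .35 .45;0 0 -.01 .055 .033 .6 .45;0 0 -.01 .055 .033 .85 .45;0 0 -.01 .055 .033 .85 .45;0 0 -.01 .055 .033 .85 .45' 80
python3 -c "
from h import *
print(rel(*goal(.057,-.045,.064)),rack())"
```

```text
t: 3.4
position: [0.6153, -0.0028, 0.3007]
orientation: [-0.002, 0.669, 0.743, -0.002]
ft_force: [-0.1, 0.1, 0.7]
gripper_width: 0.0382
gripper_force: 0.0
[-0.004 -0.     0.001 -0.017  0.004  0.681] [ 56.1 -42.9 145.8]
```

```bash
python3 -m crank '0 0 0 -.015 .007 .2 .45;0 0 0 -.015 .007 .4 .45;0 0 0 -.015 .007 .55 .45;0 0 0 -.015 .007 .65 .45;0 0 0 -.015 .007 .68 .45;0 0 0 -.015 .007 .68 .45;0 0 0 -.015 .007 .68 .45'
python3 -c "
from h import *
print(rel(*goal(.057,-.045,.064)),rack())
shot('wrist','w2')"
```

```text
t: 3.98
position: [0.6177, -0.0045, 0.2224]
orientation: [0.001, 0.669, 0.743, 0.001]
ft_force: [0.2, 0.5, 0.2]
gripper_width: 0.0385
gripper_force: 0.0
[ 0.002  0.     0.002 -0.002 -0.018  0.028] [ 59.5 -44.8  67.4]
```

View pics/w2.png

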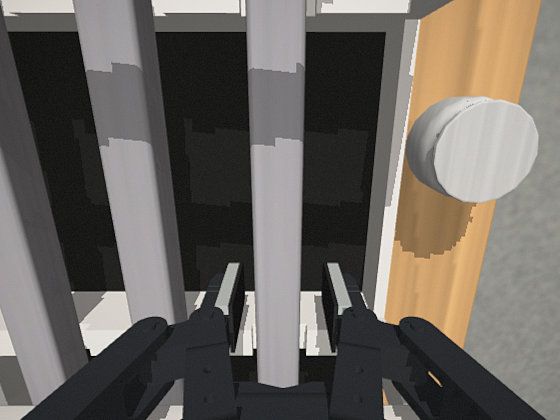

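The rail lies between the fingers, at columns 251–300, while the pads centre on column 284. The tool is therefore about 2.5 mm too far toward +x, so I'll correct that and close.

```bash
python3 -m crank '0 0 0 0 -.022 .028 .45;0 0 0 0 -.022 .028 .45;0 0 0 0 -.022 .028 .3;0 0 0 0 -.022 .028 .2;0 0 0 0 -.022 .028 0;0 0 0 0 -.022 .028 0;0 0 0 0 -.022 .028 0;0 0 0 0 -.022 .028 0;0 0 0 0 -.022 .028 0;0 0 0 0 -.022 .028 0' 80
python3 -c "
from h import *
print(rack(),rel(*goal(.057,-.045,.076)),rel(*goal(.057,.013,.076)))"
```

```text
t: 4.87
position: [0.6146, -0.005, 0.2184]
orientation: [0.0, 0.669, 0.743, 0.0]
ft_force: [-1.0, -0.1, 5.2]
gripper_width: 0.0191
gripper_force: 78.3
[ 56.  -45.   63.4] [ 0.001  0.     0.001 -0.001  0.009 -0.105] [ 0.001  0.     0.001  0.483  0.01  -0.105]
```

```bash
python3 -m crank '0 0 0 0 0 -.05 0;0 0 0 0 0 -.1 0;0 0 0 0 0 -.11 0;0 0 0 .1 0 -.11 0;0 0 0 .2 0 -.11 0;0 0 0 .3 0 -.11 0;0 0 0 .4 0 -.11 0;0 0 0 .48 0 -.11 0;0 0 0 .48 0 -.11 0;0 0 0 .48 0 -.11 0'
python3 -c "
from h import *
print(rack())
for y,z,t in((13,85,8),(13,97,16),(13,107,24)): print(rel(*goal(.056,y/1e3,z/1e3,t)))
shot('wrist','w3');shot('scene','s3')"
```

```text
t: 5.7
position: [0.6081, 0.0538, 0.2309]
orientation: [-0.0, 0.668, 0.744, -0.0]
ft_force: [0.2, -1.3, -0.9]
gripper_width: 0.0186
gripper_force: 78.1
[55.5 14.2 75.9]
[ 0.    -0.134  0.004  0.17   0.005 -0.064]
[ 0.    -0.267  0.004  0.346  0.006 -0.126]
[ 0.001 -0.4    0.004  0.516  0.006 -0.148]
```

View pics/w3.png

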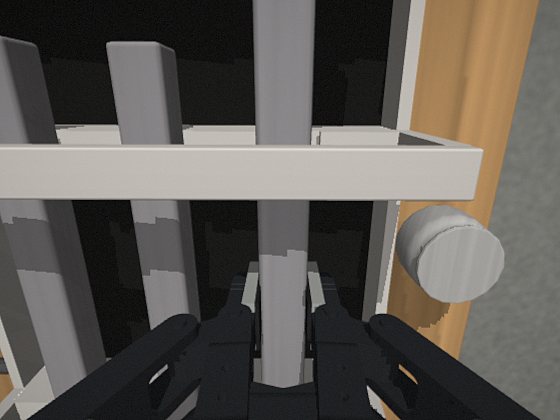

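```bash
python3 -m crank '0 -.067 0 .085 0 -.03 0;0 -.134 0 .17 0 -.064 0;0 -.2 0 .26 0 -.095 0;0 -.267 0 .346 0 -.126 0;0 -.334 0 .43 0 -.14 0;0 -.4 0 .516 0 -.155 0;0 -.4 0 .516 0 -.155 0;0 -.4 0 .516 0 -.155 0;0 -.4 0 .516 0 -.155 0'
python3 -c "
from h import *
s=manip.read_state();print(rack(),s['ft_force'],rel(*goal(.056,.013,.108,24)))
shot('wrist','w4');shot('scene','s4')
im=cv2.imread('pics/s4.png')[150:320,180:420]
cv2.imwrite('pics/c4.png',cv2.resize(im,None,fx=3.3,fy=3.3,interpolation=cv2.INTER_CUBIC))"
```

```text
t: 6.55
position: [0.6, 0.113, 0.2472]
orientation: [0.153, 0.654, 0.727, -0.142]
ft_force: [-3.4, -1.4, -15.5]
gripper_width: 0.0179
gripper_force: 88.9
[ 52.7  10.7 105.6] [ -3.36561254  -1.36372289 -15.4870004 ] [-0.005  0.001  0.003  0.008  0.02  -0.026]
```

View pics/c4.png

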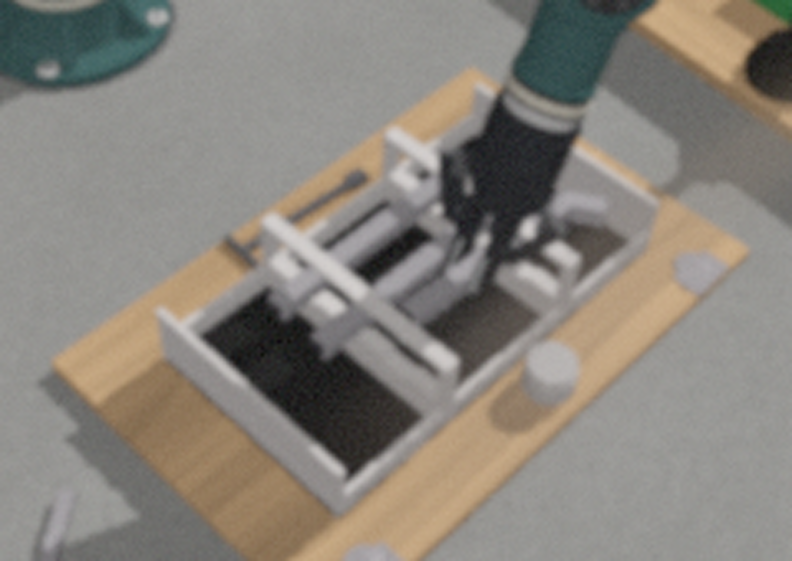

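Run:
```python
from h import *
z=load('s4')
for x,y in((425,300),(450,285),(470,268),(575,210),(595,205),(565,225),(370,290),(340,325)):
    u,v=180+x/3.3,150+y/3.3; print((x,y),np.round(RK.inv().apply(px(z,u,v)-C)*1000,1))
```

```text
(425, 300) [ 54.4 -50.5 112.1]
(450, 285) [ 56.8 -22.  109.5]
(470, 268) [ 53.5   7.6 104.2]
(575, 210) [ 64.6 140.8  84.5]
(595, 205) [ 75.  156.1  87.9]
(565, 225) [112.9  48.2 177.1]
(370, 290) [ 11.1 -71.8 104.9]
(340, 325) [  1.5 -97.5  70.3]
```

View pics/w4.png

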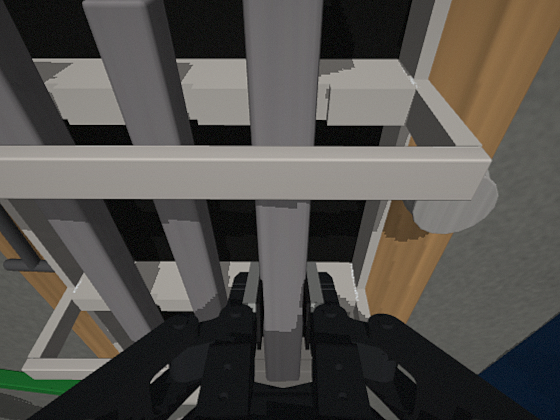

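The rail slipped in the grip. It is only about 8° tilted, it touches the left strap underside, and it sits low in the pads. I'll bring it level, put it back on its cradles and regrasp deeper.

```bash
python3 -c "
from h import *
print(rel(*goal(.0555,.011,.098,24)));print(rel(*goal(.0555,.011,.090,20)));print(rel(*goal(.0555,.011,.084,16)))"
```

```text
[-0.004  0.     0.002  0.031  0.016  0.067]
[-0.004  0.067  0.002 -0.032  0.017  0.131]
[-0.004  0.134  0.002 -0.101  0.017  0.186]
```

```bash
python3 -m crank '0 0 0 .015 .015 .033 0;0 0 0 .031 .015 .067 0;0 .034 0 0 .015 .1 0;0 .067 0 -.032 .015 .13 0;0 .1 0 -.065 .015 .16 0;0 .134 0 -.1 .015 .186 0;0 .134 0 -.1 .015 .186 0;0 .134 0 -.1 .015 .186 0;0 .134 0 -.1 .015 .186 0'
python3 -c "
from h import *
s=manip.read_state();print(rack(),s['moment'],rel(*goal(.0555,-.045,.084,16)))
z=shot('wrist','w5');shot('scene','s5');z=load('w5')
for u,v in((284,20),(284,60),(284,100),(284,220),(284,260),(284,300),(284,340)): print(v,np.round(RK.inv().apply(px(z,u,v)-C)*1000,1))
"
```

```text
t: 7.4
position: [0.6068, 0.0945, 0.2354]
orientation: [0.104, 0.663, 0.736, -0.092]
ft_force: [0.2, 0.1, -1.9]
gripper_width: 0.018
gripper_force: 90.6
[59.  12.2 86.3] [ 0.34719584  0.06637792 -0.03971237] [ 0.004 -0.001  0.001 -0.452 -0.025  0.15 ]
20 [ 59.  120.2  92.1]
60 [ 59.  110.8  90. ]
100 [ 59.1 100.   88.7]
220 [ 59.   70.6 107.2]
260 [59.3 35.1 86.7]
300 [59.4 11.4 87.4]
340 [ 59.6 -22.6  84.9]
```

View pics/w5.png

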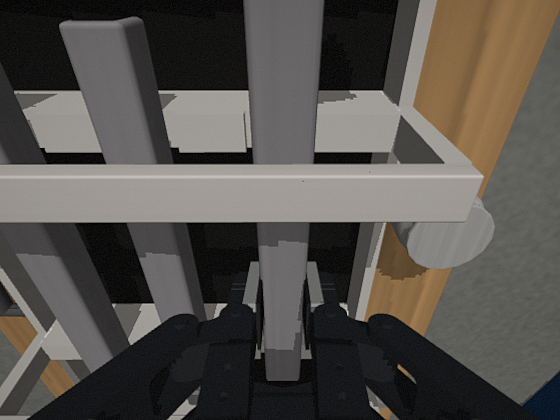

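```bash
python3 -c "
from h import *
print(rel(*goal(.0570,.012,.086,19)));print(rel(*goal(.0570,-.048,.086,19)));print(rel(*goal(.0570,-.048,.071,19)))"
```

```text
[ 0.003 -0.051  0.002  0.061 -0.007  0.001]
[ 0.003 -0.051  0.002 -0.42  -0.009  0.138]
[ 0.003 -0.051  0.002 -0.385 -0.009  0.259]
```

```bash
python3 -m crank '.003 -.025 0 .03 -.004 0 0;.003 -.05 0 .06 -.008 0 0;.003 -.05 0 .06 -.009 0 0;.003 -.05 0 0 -.009 .017 0;.003 -.05 0 -.08 -.009 .04 0;.003 -.05 0 -.16 -.009 .063 0;.003 -.05 0 -.24 -.009 .085 0;.003 -.05 0 -.32 -.009 .108 0;.003 -.05 0 -.41 -.009 .135 0;.003 -.05 0 -.41 -.009 .135 0;.003 -.05 0 -.41 -.009 .135 0'
python3 -c "
from h import *
s=manip.read_state();print(rack(),rel(*goal(.0570,-.047,.072,19)))
shot('wrist','w6');z=load('w6')
for u,v in((284,20),(284,60),(284,100),(284,220),(284,260),(284,300),(284,340)): print(v,np.round(RK.inv().apply(px(z,u,v)-C)*1000,1))
z=shot('top','t6')"
```

```text
t: 8.42
position: [0.61, 0.0409, 0.232]
orientation: [0.121, 0.661, 0.732, -0.112]
ft_force: [0.6, 1.2, -1.2]
gripper_width: 0.0176
gripper_force: 90.6
[ 55.6 -49.3  85.5] [-0.003 -0.    -0.001  0.055  0.007  0.1  ]
20 [55.9 58.5 83.9]
60 [55.9 49.3 84.2]
100 [55.9 39.  85. ]
220 [55.9 -5.1 84.8]
260 [ 55.9 -25.5  85.6]
300 [ 56.  -51.8  85.3]
340 [ 56.  -83.7  86.2]
```

View pics/w6.png

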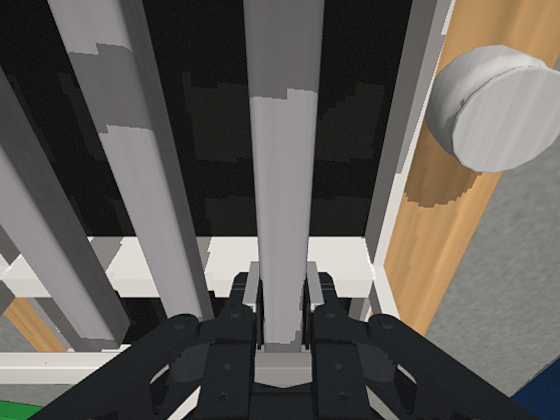

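```bash
python3 -m crank '-.003 0 0 .02 .013 .05 0;-.003 0 0 .04 .013 .08 0;-.003 0 0 .05 .013 .095 0;-.003 0 0 .05 .013 .1 0;-.003 0 0 .05 .013 .1 0'
python3 -c "
from h import *
s=manip.read_state();print(rack(),s['ft_force'])"
python3 -m crank '0 0 0 0 0 0 .2;0 0 0 0 0 0 .3;0 0 0 0 0 0 .45;0 0 0 0 0 0 .45;0 0 0 0 0 0 .45'
python3 -c "
from h import *
s=manip.read_state();print(rack(),s['ft_force'],rel(*goal(.057,-.046,.075,0)),rel(*goal(.057,-.046,.058,0)))
z=shot('wrist','w7');z=load('w7')
for u,v in((284,20),(284,60),(284,100),(284,220),(284,260),(284,300),(284,340)): print(v,np.round(RK.inv().apply(px(z,u,v)-C)*1000,1))"
```

```text
t: 8.93
position: [0.6114, 0.0455, 0.2187]
orientation: [0.122, 0.66, 0.733, -0.11]
ft_force: [-0.9, 1.2, 1.9]
gripper_width: 0.0178
gripper_force: 91.2
[ 58.2 -44.8  72.1] [-0.92252699  1.165153    1.90731854]
t: 9.35
position: [0.6113, 0.0443, 0.2185]
orientation: [0.122, 0.66, 0.733, -0.11]
ft_force: [0.8, 0.0, -0.3]
gripper_width: 0.0387
gripper_force: 0.0
[ 57.8 -46.   71.9] [ 0.80929171  0.00933687 -0.28956415] [-0.     0.316  0.002 -0.428 -0.007  0.046] [-0.     0.316  0.002 -0.382 -0.007  0.18 ]
20 [57.7 62.1 72. ]
60 [57.7 52.8 71.2]
100 [57.8 42.4 71.5]
220 [57.9 -0.8 72.5]
260 [ 58.  -22.3  71.9]
300 [ 58.1 -48.5  71.8]
340 [ 58.3 -81.5  72. ]
```

```bash
python3 -m crank '0 .08 0 -.107 0 .01 .45;0 .16 0 -.215 0 .02 .45;0 .24 0 -.32 -.003 .03 .45;0 .316 0 -.428 -.003 .046 .45;0 .316 0 -.42 -.003 .08 .45;0 .316 0 -.4 -.003 .12 .45;0 .316 0 -.382 -.003 .16 .45;0 .316 0 -.382 -.003 .18 .45;0 .316 0 -.382 -.003 .18 .45;0 .316 0 -.382 -.003 .18 .45'
python3 -c "
from h import *
s=manip.read_state();print(rack(),s['ft_force'],rel(*goal(.057,-.046,.058,0)))"
python3 -m crank '0 0 0 0 0 0 .3;0 0 0 0 0 0 .15;0 0 0 0 0 0 0;0 0 0 0 0 0 0;0 0 0 0 0 0 0;0 0 0 0 0 0 0;0 0 0 0 0 0 0' 120
python3 -c "
from h import *
s=manip.read_state();print(rack(),s['ft_force'],rel(*goal(.057,-.046,.071,0)),rel(*goal(.057,.016,.071,0)))"
```

```text
t: 10.23
position: [0.616, -0.0032, 0.2126]
orientation: [-0.0, 0.668, 0.744, -0.001]
ft_force: [-0.1, -0.4, -0.2]
gripper_width: 0.0382
gripper_force: 0.0
[ 57.4 -43.4  57.6] [-0.10400811 -0.41173312 -0.18808735] [-0.001  0.     0.005 -0.022 -0.005 -0.003]
t: 10.82
position: [0.6164, -0.0049, 0.2135]
orientation: [-0.0, 0.669, 0.743, 0.001]
ft_force: [-0.5, 3.5, 3.3]
gripper_width: 0.0185
gripper_force: 117.3
[ 57.9 -44.9  58.5] [-0.48752901  3.50988605  3.34895929] [ 0.001 -0.001  0.002 -0.008 -0.006 -0.104] [ 0.001 -0.001  0.002  0.509 -0.005 -0.104]
```

Lift 13 mm and shift +61 mm, then tilt slowly while checking.

```bash
python3 -m crank '0 0 0 0 0 -.05 0;0 0 0 0 0 -.1 0;0 0 0 0 0 -.11 0;0 0 0 .08 0 -.11 0;0 0 0 .16 0 -.11 0;0 0 0 .24 0 -.11 0;0 0 0 .32 0 -.11 0;0 0 0 .4 0 -.11 0;0 0 0 .46 0 -.11 0;0 0 0 .5 0 -.11 0;0 0 0 .505 0 -.11 0;0 0 0 .505 0 -.11 0'
python3 -c "
from h import *
s=manip.read_state();print(rack(),s['ft_force'])
for t,z in((3,75),(6,79)): print(rel(*goal(.057,.016,z/1e3,t)))
shot('wrist','w8');z=load('w8')
for u,v in((284,40),(284,80),(284,230),(284,260),(284,300),(284,340)): print(v,np.round(RK.inv().apply(px(z,u,v)-C)*1000,1))"
```

```text
t: 11.82
position: [0.6099, 0.055, 0.2263]
orientation: [0.0, 0.669, 0.743, -0.0]
ft_force: [-0.2, -0.8, -0.8]
gripper_width: 0.0185
gripper_force: 117.1
[57.4 15.2 71.3] [-0.21771504 -0.81180156 -0.82630772]
[-0.    -0.05   0.002  0.074 -0.004 -0.029]
[-0.    -0.1    0.002  0.142 -0.003 -0.057]
40 [ 57.3 116.8  84.7]
80 [ 57.4 105.3  84.9]
230 [57.6 53.7 85.2]
260 [57.6 41.4 85.5]
300 [57.7 23.5 85.4]
340 [57.8  3.9 85.5]
```

```bash
python3 -m crank '0 -.025 0 .037 0 -.015 0;0 -.05 0 .074 0 -.029 0;0 -.075 0 .108 0 -.043 0;0 -.1 0 .142 0 -.057 0;0 -.1 0 .142 0 -.057 0;0 -.1 0 .142 0 -.057 0'
cat >> h.py <<'E'
def railcheck(f,tl):
    s=manip.read_state();print(rack(s),'F',np.round(s['ft_force'],1))
    for y,z,t in tl: print((y,z,t),rel(*goal(.057,y/1e3,z/1e3,t),s))
    shot('wrist',f);z=load(f)
    for u,v in((284,30),(284,60),(284,250),(284,270),(284,300),(284,340)): print(v,np.round(RK.inv().apply(px(z,u,v)-C)*1000,1))
E
python3 -c "
from h import *
railcheck('w9',((16,83,9),(16,87,12)))"
```

```text
t: 12.37
position: [0.6082, 0.0714, 0.2333]
orientation: [0.039, 0.668, 0.742, -0.035]
ft_force: [-0.3, 0.3, -1.7]
gripper_width: 0.0178
gripper_force: 117.1
[57.6 15.5 79.1] F [-0.3  0.3 -1.7]
(16, 83, 9) [ 0.    -0.05   0.002  0.069 -0.004 -0.031]
(16, 87, 12) [ 0.    -0.1    0.002  0.133 -0.004 -0.059]
30 [ 57.5 120.5  82.1]
60 [ 57.6 112.2  81.8]
250 [57.8 46.6 89.2]
270 [57.8 38.3 90.4]
300 [57.8 24.5 91.6]
340 [57.9  5.7 94.4]
```

```bash
python3 -m crank '0 -.025 0 .034 0 -.012 0;0 -.05 0 .069 0 -.025 0;0 -.075 0 .1 0 -.036 0;0 -.1 0 .133 0 -.045 0;0 -.1 0 .133 0 -.045 0;0 -.1 0 .133 0 -.045 0'
python3 -c "
from h import *
railcheck('w10',((16,88,15),(16,92,18)))"
```

```text
t: 12.92
position: [0.6064, 0.0876, 0.2367]
orientation: [0.077, 0.666, 0.739, -0.07]
ft_force: [-0.6, 0.5, -0.3]
gripper_width: 0.0182
gripper_force: 117.2
[57.4 15.8 85.1] F [-0.6  0.5 -0.3]
(16, 88, 15) [ 0.    -0.051  0.002  0.065 -0.003 -0.022]
(16, 92, 18) [ 0.    -0.101  0.002  0.125 -0.003 -0.05 ]
30 [ 57.4 120.4  77.3]
60 [ 57.4 112.3  79.5]
250 [57.6 48.  92.3]
270 [57.6 39.4 93.8]
300 [57.7 26.2 96.8]
340 [ 57.7   6.4 100.5]
```

Following well at about 12°. Continue to 18°, then 24°.

```bash
python3 -m crank '0 -.025 0 .033 0 -.011 0;0 -.05 0 .065 0 -.022 0;0 -.075 0 .095 0 -.036 0;0 -.1 0 .125 0 -.05 0;0 -.1 0 .125 0 -.05 0;0 -.1 0 .125 0 -.05 0'
python3 -c "
from h import *
railcheck('w11',((16,96,21),(16,100,24)))"
```

```text
t: 13.47
position: [0.6048, 0.1038, 0.2395]
orientation: [0.116, 0.661, 0.734, -0.105]
ft_force: [0.3, 1.0, -1.0]
gripper_width: 0.0185
gripper_force: 117.2
[57.5 16.4 92.1] F [ 0.3  1.  -1. ]
(16, 96, 21) [ 0.001 -0.05   0.002  0.055 -0.003 -0.028]
(16, 100, 24) [ 0.001 -0.1    0.002  0.112 -0.003 -0.054]
30 [ 57.4 119.4  73.1]
60 [ 57.4 111.5  75.7]
250 [57.6 48.6 95.5]
270 [57.7 40.1 97.9]
300 [ 57.7  28.  102.8]
340 [ 57.8   8.9 108.6]
```

```bash
python3 -m crank '0 -.025 0 .028 0 -.014 0;0 -.05 0 .055 0 -.028 0;0 -.075 0 .083 0 -.042 0;0 -.1 0 .112 0 -.054 0;0 -.1 0 .112 0 -.054 0;0 -.1 0 .112 0 -.054 0'
python3 -c "
from h import *
railcheck('w12',((-40,124,24),(-90,147,24)))
shot('scene','s12')
im=cv2.imread('pics/s12.png')[150:320,180:420]
cv2.imwrite('pics/c12.png',cv2.resize(im,None,fx=3.3,fy=3.3,interpolation=cv2.INTER_CUBIC))"
```

```text
t: 14.02
position: [0.6031, 0.1197, 0.2415]
orientation: [0.155, 0.654, 0.728, -0.139]
ft_force: [-0.4, -0.0, -0.7]
gripper_width: 0.0183
gripper_force: 117.2
[57.6 17.2 99.9] F [-0.4 -0.  -0.7]
(-40, 124, 24) [ 0.001  0.     0.003 -0.517 -0.005  0.011]
(-90, 147, 24) [ 0.001  0.     0.003 -0.976 -0.006  0.005]
30 [ 57.3 117.5  69.9]
60 [ 57.4 109.5  72.3]
250 [57.7 48.7 99.3]
270 [ 57.7  41.6 103.4]
300 [ 57.8  29.8 109.4]
340 [ 57.8  11.6 117.2]
```

View pics/c12.png

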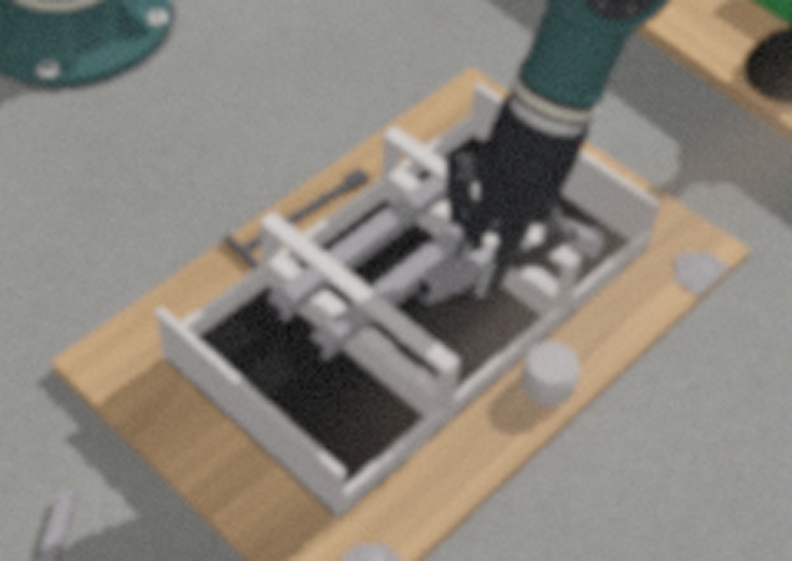

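```bash
python3 -m crank '0 0 0 0 0 -.03 0;0 0 0 0 0 -.03 0;0 0 0 -.08 0 -.03 0;0 0 0 -.16 0 -.03 0;0 0 0 -.24 0 -.03 0;0 0 0 -.32 0 -.03 0;0 0 0 -.4 0 -.03 0;0 0 0 -.48 0 -.03 0;0 0 0 -.48 0 -.03 0;0 0 0 -.48 0 -.03 0'
python3 -c "
from h import *
railcheck('w13',((-90,150,24),))"
```

```text
t: 14.95
position: [0.6087, 0.0665, 0.2688]
orientation: [0.155, 0.655, 0.726, -0.139]
ft_force: [1.0, -0.2, -1.0]
gripper_width: 0.0186
gripper_force: 117.2
[ 57.5 -36.3 127.2] F [ 1.  -0.2 -1. ]
(-90, 150, 24) [ 0.001  0.    -0.    -0.486 -0.003  0.008]
30 [ 57.2  91.2 207.5]
60 [ 57.7  56.3 100.6]
250 [ 57.8  -3.8 127.4]
270 [ 57.8 -11.7 130.8]
300 [ 57.8 -24.1 136.4]
340 [ 57.8 -42.2 144.4]
```

```bash
python3 -m crank '0 0 0 -.1 0 0 0;0 0 0 -.2 0 0 0;0 0 0 -.3 0 0 0;0 0 0 -.4 0 0 0;0 0 0 -.5 0 0 0;0 0 0 -.6 0 0 0;0 0 0 -.68 0 0 0;0 0 0 -.72 0 0 0;0 0 0 -.72 0 0 0;0 0 0 -.72 0 0 0'
python3 -c "
from h import *
railcheck('w14',((-115,210,24),(-115,240,24),(-115,255,24)))
shot('scene','s14')
im=cv2.imread('pics/s14.png')[120:320,150:420]
cv2.imwrite('pics/c14.png',cv2.resize(im,None,fx=2.9,fy=2.9,interpolation=cv2.INTER_CUBIC))"
```

```text
t: 15.83
position: [0.6168, -0.011, 0.3035]
orientation: [0.154, 0.655, 0.727, -0.139]
ft_force: [-0.3, 0.2, -0.7]
gripper_width: 0.0184
gripper_force: 117.2
[  57.7 -114.1  161.9] F [-0.3  0.2 -0.7]
(-115, 210, 24) [ 0.001 -0.001  0.001 -0.169 -0.005 -0.363]
(-115, 240, 24) [ 0.001 -0.001  0.001 -0.27  -0.005 -0.592]
(-115, 255, 24) [ 0.001 -0.001  0.001 -0.321 -0.004 -0.706]
30 [ 57.7 -13.9 131.9]
60 [ 57.7 -21.4 135.5]
250 [ 57.9 -81.2 162.4]
270 [ 57.9 -89.6 165.5]
300 [  57.9 -101.8  171.2]
340 [  58.  -119.8  179.2]
```

View pics/c14.png

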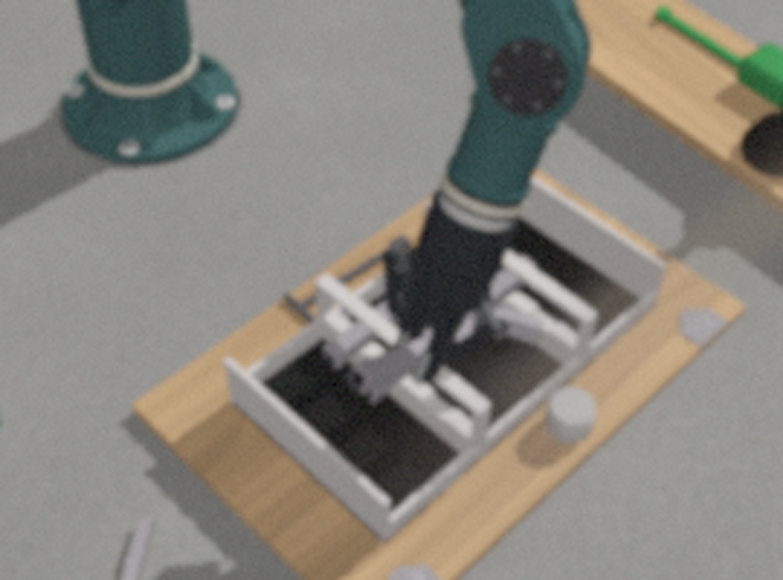

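```bash
python3 -m crank '0 0 0 -.04 0 -.09 0;0 0 0 -.08 0 -.18 0;0 0 0 -.12 0 -.27 0;0 0 0 -.16 0 -.36 0;0 0 0 -.2 0 -.44 0;0 0 0 -.22 0 -.48 0;0 0 0 -.22 0 -.48 0;0 0 0 -.22 0 -.48 0'
python3 -c "
from h import *
print(rack())
for y,t in((-98,18),(-80,12),(-62,6),(-45,0)):print(rel(*goal(.057,y/1e3,.222,t)))"
```

```text
t: 16.6
position: [0.6168, -0.0117, 0.3674]
orientation: [0.155, 0.655, 0.727, -0.139]
ft_force: [-0.3, 0.8, -0.4]
gripper_width: 0.0186
gripper_force: 117.2
[  57.7 -114.9  225.8]
[ 0.001  0.1    0.001  0.007 -0.004 -0.022]
[ 0.001  0.2    0.001  0.01  -0.004 -0.061]
[ 0.001  0.3    0.001  0.017 -0.004 -0.087]
[ 0.001  0.4    0.001  0.02  -0.004 -0.097]
```

```bash
python3 -m crank '0 .05 0 .003 0 -.01 0;0 .1 0 .007 0 -.022 0;0 .15 0 .009 0 -.04 0;0 .2 0 .01 0 -.06 0;0 .25 0 .014 0 -.075 0;0 .3 0 .017 0 -.087 0;0 .35 0 .018 0 -.093 0;0 .4 0 .02 0 -.097 0;0 .4 0 .02 0 -.097 0;0 .4 0 .02 0 -.097 0;0 .4 0 .02 0 -.097 0'
python3 -c "
from h import *
railcheck('w15',((-45,222,0),))
shot('scene','s15')
im=cv2.imread('pics/s15.png')[120:320,150:420]
cv2.imwrite('pics/c15.png',cv2.resize(im,None,fx=2.9,fy=2.9,interpolation=cv2.INTER_CUBIC))"
```

```text
t: 17.52
position: [0.6159, -0.0048, 0.3759]
orientation: [-0.0, 0.669, 0.743, -0.001]
ft_force: [0.7, 0.4, -2.0]
gripper_width: 0.0182
gripper_force: 117.2
[ 57.1 -45.1 220.9] F [ 0.7  0.4 -2. ]
(-45, 222, 0) [-0.001  0.001  0.002 -0.001 -0.003 -0.009]
30 [ 57.1  59.  234.9]
60 [ 57.1  50.9 233.1]
250 [ 57.3 -15.1 234.1]
270 [ 57.4 -23.4 234.7]
300 [ 57.4 -37.2 234.4]
340 [ 57.5 -57.3 234. ]
```

View pics/c15.png

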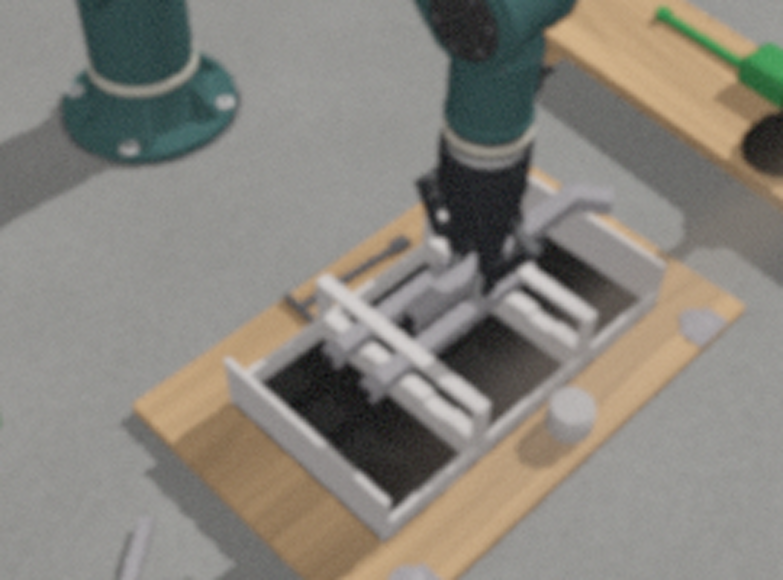

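The bent rail is held level with its underside about 213 mm above the table, roughly 107 mm above the straps. The two straight rails are in their lanes, and the key and tin are where they were. I'm handing the job in.

```bash
python3 -c "
from cell import manip
print(manip.job_done())"
```

```text
the job is handed in; nothing more can be done
None
```

I handed in the job with the bent rail held level in the gripper, about 107 mm above the straps, and the straight rails, drain key and tin in place; on a first try it slipped and touched a strap, so I set it back and regrasped.

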